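Swing the bench magnifier over the filter cartridge

ROBOT

A 6-joint arm with a two-finger parallel gripper is mounted at the origin on the work surface; the furniture and walls round the work are solid. World frame = base frame: x ahead of the robot, y to its left, z up, the work surface at z = 0. Lengths are in m, angles in rad, forces in N, time in s.
With the tool pointing down it reaches from about 0.35 to 0.85 m from the base axis. Payload 8.1 kg.
Tool frame: the origin (TCP) lies at the centre of the arm's flange, where the gripper is bolted on; the fingertips stand 186 mm ahead of it and the grasp point (between the pads) lies 167 mm ahead of it; z points along the fingers, y is the line along which they close (so a half turn about z gives the same grasp; the last joint's range is limited). The gripper opens to 93 mm and grips with 3 to 60 N. Pads are 15 mm wide; open, the fingers measure 128 mm over their backs; the gripper's body (75 mm by 188 mm) begins 65 mm behind the grasp point.
Start: joints at [-1.187, 0.13, 1.488, -0, 1.523, -0.085], TCP at [0.271, -0.535, 0.405] pointing down, gripper open.
Joint ranges: [-2.96, 2.96], [-0.89, 2.26], [0.02, 2.5], [-1.34, 4.48], [0, 2.73], [-2.66, 2.66]. Speed limits (rad/s): [2.39, 2.39, 2.79, 3.14, 3.14, 3.14].

INTERFACE

Orientations are given as a rotation vector (axis times angle).
In Python, from plant import robot gives the robot as it stands.
- The arm moves only by the tool apply_moves, never from a script. Its argument "series" is a list of rows, each a list of 2 entries, a list of its own where there are three numbers: the shift along the tool's x, y, z in mm, then the turn, a rotation vector about the tool's x, y, z in rad. A call has 1 to 12 rows; each row shifts and turns the commanded pose from where the row before left it, along the tool's axes as they then stand; what a row does not reach is not made up. A row lasts 1/12 s, in which the tool goes at most 41.7 mm and 7.16 degrees, less where a joint would pass 70% of its speed; a pose out of reach is approached as far as the arm can. A call is refused whole if a number of a shift passes 41.7 or a number of a turn 0.125, either way. A call with a gripper value outside its range is refused whole. "claw" is the opening, from 0 (shut) to 1 (fully open), set as the call begins (left out, the last holds). The fingers move at their own pace and stop on an object; "newtons" is the grip in N (left out, the last holds). Time passes only in rows, so rows that do not move let the fingers close. It gives the time, the measured TCP pose, the force, the opening and the grip force at its end, in the units of the state.
- robot.read_state(): the state, without advancing time (a new reading comes with each control period).
- robot.read_camera(name): name is "side" or "top" or "wrist"; returns (picture, depth): 420x560x3 uint8, blue, green, red; 420x560 float32, m along the optical axis (not along the pixel's ray), 0 where there is no reading.
- robot.calibration(name): a dict with "fx", "fy", "cx", "cy" (pixels), "extrinsics" (4x4, takes a point from world to camera coordinates). Camera axes: x right, y down, z forward; pixel columns grow to the right and rows downward; lengths in m; the calibration is good to about 2 mm. A picture is of the moment at which its call begins: read the wrist's pose just before it. calibration takes no time and is no camera call; for the wrist camera it gives the pose at the moment of the call.
- robot.close_job(): hands the job in; it is judged then, once.
The state is a dict: "t": time; "q": joint angles; "dq": joint speeds; "joint_torque": joint torques, N m; "tool_pos": TCP position; "orientation": TCP orientation; "force": force on the tool from outside, world axes, zero at the start; "wrist_torque": the same for the moment, N m; "opening": finger opening in m; "gripper_force": force on a finger pad.
Only numpy, scipy, OpenCV 4.12 (cv2) and the standard library are available. Lean on these libraries where they do the work, as an engineer would, in place of code of your own. Each camera call takes 0.05 s, during which the arm holds its last target. There are 200 camera calls.

TASK

Take the bench magnifier by the orange grip on its head and swing its arm round until the lens is centred over the cream filter cartridge that stands beside its foot, so that its O-ring can be inspected; then let go. Leave the cartridge, the blue part and the tin of O-rings standing where they are.

Things in the scene. Friction and masses are not known exactly. Their poses are not given: they have to be found in the camera images.
- magnifier_lens (a point): Centre of the round lens of a white bench magnifier, in a white ring (80 mm across, 22 mm high, underside 125 mm above the table) on a level arm that turns about an upright column on a grey fixed foot 84 mm across. Frame turns with the arm: x points level from the lens to the column, z up. The column's axis (vertical hinge) is 125 mm from this point. The magnifier's column is 160 mm high.
- magnifier_grip (a point): Middle of the upright orange grip, a round post 18 mm across and 50 mm tall (147 to 197 mm above the table), on the ring's far side from the column, 175 mm from the hinge axis, in line with lens and column. The arm swings level with light friction, about 1 N here, and stays where left. It starts to the robot's right (-y) of the three parts; a clockwise swing seen from above takes it over them.
- cartridge_center (a point): Cream filter cartridge with a black O-ring, a loose upright cup 45 mm in diameter and 72 mm tall; this point is on its axis, half-way up (36 mm above the table). It stands in one of three places round the magnifier's column, under the path of the lens (within about 6 mm of it), so the lens passes 50 mm above its top.
- blue_part: Moulded blue open part, loose, 55 mm in diameter and 56 mm tall, standing in another of the three places. Origin: centre of its underside. Not to be moved.
- oring_tin: Flat grey open tin of black O-rings, loose, 68 mm in diameter and 22 mm tall, in the third place. Origin: centre of its underside. Not to be moved.
Things that resemble listed ones, but are neither listed nor needed, are in the scene too. Of the things that look like the part that bears magnifier_lens, the larger one is meant.

How it is judged:
By the outcome, as a careful person would: the job done as asked, in the order asked, and still so for the second after the job is handed in, with the robot touching nothing.
It also fails if it takes over 38 s, if anything falls off the work surface, if the arm or the gripper's body presses on something with over 40 N, if the wrist force passes 120 N, or if a joint passes its speed limit or range.

## Working session

There is one attempt and no reset: what is moved stays moved. The work goes in short steps, Python scripts to look and compute and a tool call to move; the robot and the scene stay as the last step left them, time stands still between calls to the robot, and variables do not carry over. Pictures are saved under pics/ and viewed, at most 10 in all, crops included, and the job is handed in when it is done.

Besides the shell and the picture viewer there is one more tool, called after "Call:" as a command line: name --argument value ..., lists and objects as JSON in quotes. apply_moves: Moves the arm, as the interface text tells. Its arguments: {"type":"object","properties":{"series":{"type":"array"},"claw":{"type":"number"},"newtons":{"type":"number"}},"required":["series"]}

```bash
mkdir -p pics
python3 - <<'E'
from plant import robot
import cv2,numpy as np
for n in("top","side"):
    p,d=robot.read_camera(n); cv2.imwrite(f"pics/{n}0.png",p); np.save(f"pics/{n}0.npy",d)
    c=robot.calibration(n); print(n,c["fx"],c["cx"],c["cy"],np.round(c["extrinsics"],3).tolist())
s=robot.read_state();print(s["t"],s["tool_pos"],s["orientation"],s["opening"])
a=[cv2.imread(f"pics/{n}0.png") for n in("top","side")]
E
```

```text
top 487.9050254172502 280.24698666024545 203.6391906430576 [[0.074, -0.997, 0.0, 0.18], [-0.972, -0.072, -0.223, 0.497], [0.222, 0.016, -0.975, 0.858], [0.0, 0.0, 0.0, 1.0]]
side 545.7338551966648 285.7480102529118 201.68103649030036 [[0.992, -0.126, 0.001, -0.43], [-0.053, -0.424, -0.904, 0.222], [0.114, 0.897, -0.427, 0.709], [0.0, 0.0, 0.0, 1.0]]
0.1 [ 0.27104423 -0.5350592   0.40377817] [-3.05406297e+00 -7.29332545e-01  3.79468659e-04] 0.09280213364654025
```

View pics/top0.png

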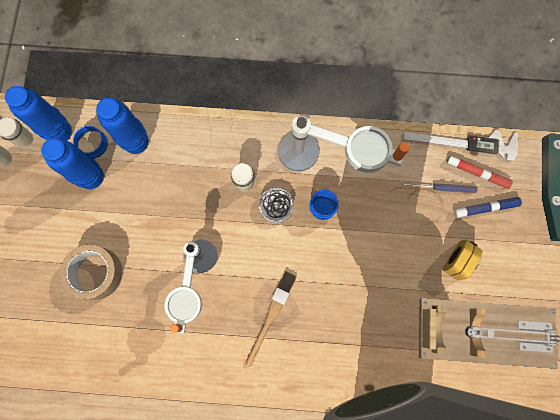

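View pics/side0.png

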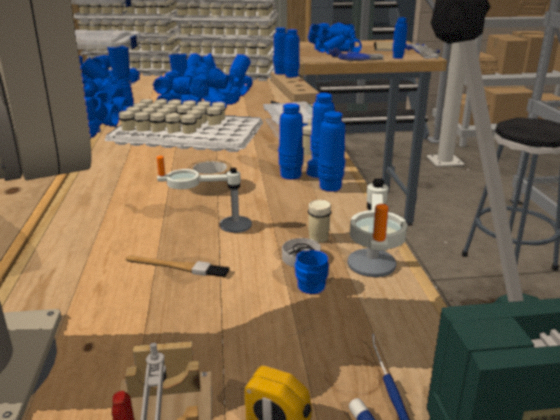

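The larger magnifier (column top near (302,125), ring (370,147), grip (401,151)) has the three parts round it. The smaller one (ring (183,305)) is the look-alike. The cream cup at (242,175) is the cartridge; the other cream cups, near (10,130), are far from the foot. Next I measure and make a crop to confirm.

```bash
cat > h.py <<'E'
import numpy as np,cv2
from plant import robot
def ray(c,u,v,z):
    E=np.array(c["extrinsics"]);R,t=E[:3,:3],E[:3,3];o=-R.T@t
    d=R.T@np.array([(u-c["cx"])/c["fx"],(v-c["cy"])/c["fy"],1]);return o+d*(z-o[2])/d[2]
def cloud(c,d):
    E=np.array(c["extrinsics"]);R,t=E[:3,:3],E[:3,3];v,u=np.mgrid[:d.shape[0],:d.shape[1]]
    P=np.dstack([(u-c["cx"])/c["fx"]*d,(v-c["cy"])/c["fy"]*d,d]);return (P-t)@R
def circ(p): # algebraic circle fit
    A=np.c_[2*p,np.ones(len(p))];s=np.linalg.lstsq(A,(p**2).sum(1),rcond=None)[0];return s[:2],np.sqrt(s[2]+s[:2]@s[:2])
E
python3 - <<'E'
from h import *
for n in("top","side"):
    p=cv2.imread(f"pics/{n}0.png");d=np.load(f"pics/{n}0.npy");c=robot.calibration(n);W=cloud(c,d)
    hsv=cv2.cvtColor(p,cv2.COLOR_BGR2HSV);Z=W[...,2]
    def box(a,b,e,f):
        m=np.zeros(Z.shape,bool);m[b:f,a:e]=1;return m&(d>0)
    B=dict(top=dict(grip=(385,135,415,175),col=(285,112,318,140),ring=(340,120,395,175),cart=(225,158,260,195),foot=(270,125,325,172)),
     side=dict(grip=(368,200,392,245),col=(362,178,392,212),ring=(345,205,410,250),cart=(302,198,335,245),foot=(340,245,400,278)))[n]
    org=(hsv[...,0]<14)&(hsv[...,1]>170)&(hsv[...,2]>120)
    for k,z in dict(grip=(.145,.21),col=(.15,.175),ring=(.138,.16),cart=(.062,.08),foot=(.004,.03)).items():
        m=box(*B[k])&(Z>z[0])&(Z<z[1])
        if k=="grip":m=box(*B[k])&org
        q=W[m]
        if len(q)<5: print(n,k,len(q));continue
        print(n,k,len(q),"med",np.round(np.median(q,0),4),"min",np.round(q.min(0),3),"max",np.round(q.max(0),3))
    # grip pixel mask top
    m=(box(*B["grip"])&org).astype(np.uint8);(x,y),(w,h),a=cv2.minAreaRect(cv2.findNonZero(m));print("griprect",x,y,w,h,a)
    x0,y0=(215,95) if n=="top" else (270,170)
    cv2.imwrite(f"pics/{n}crop.png",cv2.resize(p[y0:y0+130,x0:x0+210 if n=="top" else x0+150],None,fx=3.6,fy=3.6,interpolation=cv2.INTER_CUBIC))
E
```

```text
top grip 75 med [0.5588 0.0216 0.1964] min [0.552 0.014 0.194] max [0.566 0.029 0.199]
top col 97 med [0.6044 0.1895 0.1586] min [0.592 0.176 0.15 ] max [0.615 0.202 0.163]
top ring 1040 med [0.5754 0.0696 0.1439] min [0.533 0.025 0.138] max [0.613 0.12  0.16 ]
top cart 367 med [0.5314 0.292  0.0697] min [0.512 0.273 0.063] max [0.552 0.312 0.075]
top foot 1050 med [0.5977 0.1901 0.0119] min [0.565 0.147 0.004] max [0.653 0.247 0.029]
griprect 403.5 147.0 8.0 9.0 90.0
side grip 242 med [0.5595 0.0121 0.1802] min [0.553 0.008 0.151] max [0.567 0.023 0.199]
side col 123 med [0.6045 0.1829 0.157 ] min [0.591 0.174 0.15 ] max [0.62  0.195 0.163]
side ring 1307 med [0.5635 0.0588 0.1443] min [0.533 0.005 0.138] max [0.612 0.135 0.16 ]
side cart 276 med [0.5305 0.2831 0.0715] min [0.512 0.269 0.062] max [0.552 0.312 0.075]
side foot 1049 med [0.5998 0.1735 0.0135] min [0.564 0.145 0.004] max [0.666 0.232 0.03 ]
griprect 381.5 222.0 36.0 11.0 90.0
```

View pics/topcrop.png

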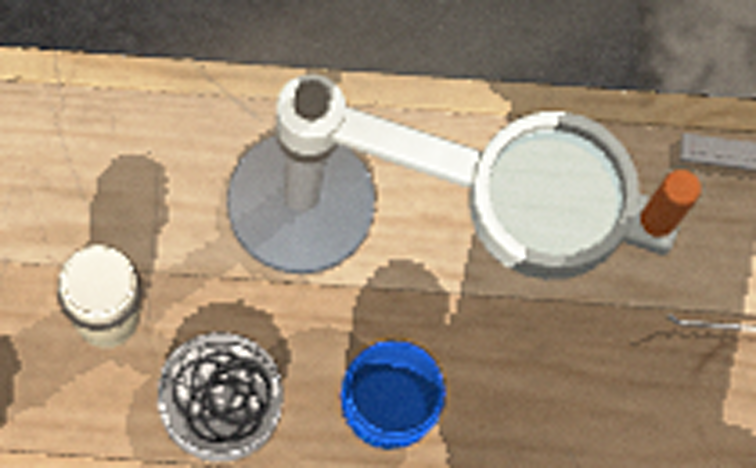

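The crop shows the cream cartridge with its black O-ring at (98,295), the tin at (222,395) and the blue part at (394,395). The larger magnifier has its column top at (312,105), lens at (555,190) and grip at (672,200).

The measurements are consistent: hinge to grip is 173 mm and hinge to cartridge is 126 mm. Next I check the approach for tall obstacles and work out the rows.

```bash
cat >> h.py <<'E'
from scipy.spatial.transform import Rotation as Ro
def plan(ps,R0,pts,turn):
    """rows moving TCP through pts, 'turn' rad about tool z each row; prints rounded rows, tracks rounding"""
    p=np.array(ps,float);R=R0
    for i,q in enumerate(pts):
        s=np.round(R.inv().apply(np.array(q)-p)*1000);p=p+R.apply(s/1000)
        tr=turn[i] if np.ndim(turn) else turn
        R=R*Ro.from_rotvec([0,0,tr]);print([s.astype(int).tolist(),[0,0,round(float(tr),3)]],end=",")
        if i%12==11:print()
    print("\nend",p.round(4))
E
python3 - <<'E'
from h import *
for n in("top","side"):
    d=np.load(f"pics/{n}0.npy");W=cloud(robot.calibration(n),d)[d>0]
    m=(W[:,2]>.12)&(W[:,2]<.32)&(W[:,0]>.1)&(W[:,0]<.68)&(W[:,1]<.0)&(W[:,1]>-.7)
    q=W[m]
    for y in np.arange(-.7,0,.05):
        k=q[(q[:,1]>=y)&(q[:,1]<y+.05)]
        if len(k):print(n,round(y,2),len(k),k.min(0).round(2),k.max(0).round(2))
s=robot.read_state();p=s["tool_pos"];A=np.array(p);M=np.array([.33,-.2,.41]);B=np.array([.559,.0205,.40])
pts=[A+(M-A)*i/14 for i in range(1,15)]+[M+(B-M)*i/15 for i in range(1,16)]
plan(p,Ro.from_rotvec(s["orientation"]),pts,-.12)
E
```

```text
top -0.15 12 [ 0.27 -0.13  0.12] [ 0.28 -0.12  0.12]
side -0.4 12482 [ 0.48 -0.4   0.23] [ 0.56 -0.35  0.31]
side -0.35 3280 [ 0.27 -0.35  0.2 ] [ 0.57 -0.3   0.32]
side -0.3 360 [ 0.27 -0.3   0.18] [ 0.28 -0.29  0.22]
side -0.15 41 [ 0.27 -0.13  0.12] [ 0.28 -0.13  0.13]
side -0.05 1965 [ 0.11 -0.02  0.27] [ 0.19 -0.    0.32]
[[15, -19, 0], [0, 0, -0.12]],[[16, -18, -1], [0, 0, -0.12]],[[19, -15, 0], [0, 0, -0.12]],[[21, -13, -1], [0, 0, -0.12]],[[22, -11, 0], [0, 0, -0.12]],[[23, -8, 0], [0, 0, -0.12]],[[23, -5, -1], [0, 0, -0.12]],[[25, -2, 0], [0, 0, -0.12]],[[24, 1, -1], [0, 0, -0.12]],[[24, 3, 0], [0, 0, -0.12]],[[23, 7, -1], [0, 0, -0.12]],[[23, 9, 0], [0, 0, -0.12]],
[[21, 12, 0], [0, 0, -0.12]],[[20, 15, -1], [0, 0, -0.12]],[[4, 20, 1], [0, 0, -0.12]],[[1, 21, 1], [0, 0, -0.12]],[[-1, 22, 0], [0, 0, -0.12]],[[-4, 20, 1], [0, 0, -0.12]],[[-6, 21, 1], [0, 0, -0.12]],[[-8, 19, 0], [0, 0, -0.12]],[[-11, 18, 1], [0, 0, -0.12]],[[-13, 17, 1], [0, 0, -0.12]],[[-15, 15, 0], [0, 0, -0.12]],[[-16, 14, 1], [0, 0, -0.12]],
[[-18, 11, 1], [0, 0, -0.12]],[[-19, 9, 0], [0, 0, -0.12]],[[-21, 7, 1], [0, 0, -0.12]],[[-20, 4, 1], [0, 0, -0.12]],[[-21, 1, 0], [0, 0, -0.12]],
end [0.559  0.0199 0.4005]
```

Run:
```python
from h import *
d=np.load("pics/side0.npy");c=robot.calibration("side");W=cloud(c,d);E=np.array(c["extrinsics"]);print("cam",-E[:3,:3].T@E[:3,3])
for a,b,e,f in((430,300,560,420),(100,340,220,420),(440,40,520,300),(0,0,90,170),(100,385,135,420)):
    q=W[b:f,a:e].reshape(-1,3);q=q[(q[:,1]<.0)&(q[:,2]>.05)]
    if len(q):print((a,b),len(q),np.percentile(q,[0,5,50,95,100],axis=0).round(3).tolist())
d=np.load("pics/top0.npy");W=cloud(robot.calibration("top"),d)
for a,b,e,f in((530,120,560,250),(415,290,560,370)):
    q=W[b:f,a:e].reshape(-1,3);q=q[q[:,2]>.05];print("top",(a,b),len(q),np.percentile(q,[0,5,50,95,100],axis=0).round(3).tolist())
```

```text
cam [ 0.35739286 -0.59622447  0.50383635]
(430, 300) 14852 [[0.357, -0.596, 0.226], [0.484, -0.393, 0.256], [0.503, -0.376, 0.296], [0.545, -0.342, 0.305], [0.56, -0.304, 0.504]]
(100, 340) 2973 [[0.234, -0.596, 0.05], [0.244, -0.302, 0.052], [0.28, -0.135, 0.091], [0.314, -0.067, 0.214], [0.357, -0.06, 0.504]]
(440, 40) 7710 [[0.357, -0.596, 0.283], [0.357, -0.596, 0.312], [0.489, -0.323, 0.451], [0.537, -0.316, 0.504], [0.548, -0.305, 0.504]]
(0, 0) 11637 [[0.118, -0.596, 0.277], [0.136, -0.026, 0.296], [0.174, -0.013, 0.383], [0.212, -0.002, 0.451], [0.357, -0.0, 0.504]]
(100, 385) 574 [[0.271, -0.596, 0.185], [0.273, -0.303, 0.195], [0.279, -0.298, 0.21], [0.283, -0.289, 0.215], [0.357, -0.287, 0.504]]
top (530, 120) 8 [[0.279, 0.202, 0.947], [0.279, 0.202, 0.947], [0.279, 0.202, 0.947], [0.279, 0.202, 0.947], [0.279, 0.202, 0.947]]
top (415, 290) 1240 [[0.235, -0.285, 0.05], [0.241, -0.267, 0.051], [0.277, -0.125, 0.072], [0.311, -0.06, 0.119], [0.318, 0.202, 0.947]]
```

The black ball and pole near x≈0.5, y≈-0.32, and the toolbox below it up to z≈0.31, have to be passed on the inner side. The clamp lever at x≈0.28 is up to 0.215 high, so I raise the tool first.

Run:
```python
from h import *
s=robot.read_state();p=s["tool_pos"];A=np.array(p);U=A+[0,0,.056];M=np.array([.31,-.2,.46]);B=np.array([.559,.0205,.40])
L=lambda a,b,n:[a+(b-a)*i/n for i in range(1,n+1)]
plan(p,Ro.from_rotvec(s["orientation"]),L(A,U,3)+L(U,M,13)+L(M,B,13),-.12)
```

```text
[[0, 0, -19], [0, 0, -0.12]],[[0, 0, -18], [0, 0, -0.12]],[[0, 0, -19], [0, 0, -0.12]],[[21, -15, 0], [0, 0, -0.12]],[[23, -13, 0], [0, 0, -0.12]],[[24, -10, 0], [0, 0, -0.12]],[[25, -7, 0], [0, 0, -0.12]],[[25, -3, 0], [0, 0, -0.12]],[[26, -1, 0], [0, 0, -0.12]],[[26, 3, 0], [0, 0, -0.12]],[[26, 5, 0], [0, 0, -0.12]],[[24, 9, 0], [0, 0, -0.12]],
[[24, 11, 0], [0, 0, -0.12]],[[21, 14, 0], [0, 0, -0.12]],[[20, 17, 0], [0, 0, -0.12]],[[18, 18, 0], [0, 0, -0.12]],[[-2, 26, 5], [0, 0, -0.12]],[[-6, 25, 5], [0, 0, -0.12]],[[-8, 24, 4], [0, 0, -0.12]],[[-11, 23, 5], [0, 0, -0.12]],[[-14, 22, 4], [0, 0, -0.12]],[[-16, 19, 5], [0, 0, -0.12]],[[-19, 18, 5], [0, 0, -0.12]],[[-21, 15, 4], [0, 0, -0.12]],
[[-22, 13, 5], [0, 0, -0.12]],[[-23, 10, 5], [0, 0, -0.12]],[[-25, 6, 4], [0, 0, -0.12]],[[-25, 5, 5], [0, 0, -0.12]],[[-26, 0, 4], [0, 0, -0.12]],
end [0.5594 0.0203 0.4005]
```

Call:
apply_moves --series '[[[0, 0, -19], [0, 0, -0.12]], [[0, 0, -18], [0, 0, -0.12]], [[0, 0, -19], [0, 0, -0.12]], [[21, -15, 0], [0, 0, -0.12]], [[23, -13, 0], [0, 0, -0.12]], [[24, -10, 0], [0, 0, -0.12]], [[25, -7, 0], [0, 0, -0.12]], [[25, -3, 0], [0, 0, -0.12]], [[26, -1, 0], [0, 0, -0.12]], [[26, 3, 0], [0, 0, -0.12]], [[26, 5, 0], [0, 0, -0.12]], [[24, 9, 0], [0, 0, -0.12]]]' --claw 1 --newtons 15

```text
t: 1.1
tool_pos: [0.2984, -0.3019, 0.4602]
orientation: [-1.808, -2.568, -0.0]
force: [0.1, 0.7, 0.5]
opening: 0.0929
gripper_force: 0.0
```

Call:
apply_moves --series '[[[24, 11, 0], [0, 0, -0.12]], [[21, 14, 0], [0, 0, -0.12]], [[20, 17, 0], [0, 0, -0.12]], [[18, 18, 0], [0, 0, -0.12]], [[-2, 26, 5], [0, 0, -0.12]], [[-6, 25, 5], [0, 0, -0.12]], [[-8, 24, 4], [0, 0, -0.12]], [[-11, 23, 5], [0, 0, -0.12]], [[-14, 22, 4], [0, 0, -0.12]], [[-16, 19, 5], [0, 0, -0.12]], [[-19, 18, 5], [0, 0, -0.12]], [[-21, 15, 4], [0, 0, -0.12]]]'

```text
t: 2.1
tool_pos: [0.4643, -0.0632, 0.4229]
orientation: [0.334, -3.123, -0.0]
force: [-0.0, -1.3, -0.1]
opening: 0.0928
gripper_force: 0.0
```

Call:
apply_moves --series '[[[-22, 13, 5], [0, 0, -0.12]], [[-23, 10, 5], [0, 0, -0.12]], [[-25, 6, 4], [0, 0, -0.12]], [[-25, 5, 5], [0, 0, -0.12]], [[-26, 0, 4], [0, 0, -0.12]], [[0, 0, 0], [0, 0, 0]], [[0, 0, 0], [0, 0, 0]]]'

```text
t: 2.68
tool_pos: [0.5598, 0.0209, 0.3994]
orientation: [1.234, -2.886, -0.002]
force: [-1.1, -0.7, 0.2]
opening: 0.0929
gripper_force: 0.0
```

Run:
```python
from h import *
s=robot.read_state();print(s["t"],s["tool_pos"],s["q"],s["force"])
R=Ro.from_rotvec(s["orientation"]).as_matrix();print(R.round(3))
p,d=robot.read_camera("wrist");cv2.imwrite("pics/w1.png",p);c=robot.calibration("wrist")
h=cv2.cvtColor(p,cv2.COLOR_BGR2HSV);m=((h[...,0]<14)&(h[...,1]>170)&(h[...,2]>100))
W=cloud(c,d)
k=m&(d>0)&(W[...,2]>.14)&(W[...,2]<.21)&(np.hypot(W[...,0]-.559,W[...,1]-.02)<.03)
q=W[k];print(len(q),np.percentile(q,[1,50,99],axis=0).round(4))
t=q[q[:,2]>.193];print("top",len(t),t.min(0),t.max(0),t.mean(0))
```

```text
2.6833 [0.55975697 0.0208939  0.39936262] [-5.41880969e-02  2.67761230e-02  1.60707450e+00 -1.01819770e-04
  1.51033855e+00 -2.43301072e+00] [-1.06120463 -0.72612423  0.24931831]
[[-0.691 -0.723 -0.003]
 [-0.723  0.691  0.   ]
 [ 0.002  0.002 -1.   ]]
1176 [[0.5495 0.0092 0.155 ]
 [0.5554 0.0137 0.1969]
 [0.5646 0.0247 0.1993]]
top 739 [0.54915384 0.009178   0.19305935] [0.5656696  0.02554831 0.19980117] [0.55690555 0.01673302 0.19755792]
```

View pics/w1.png

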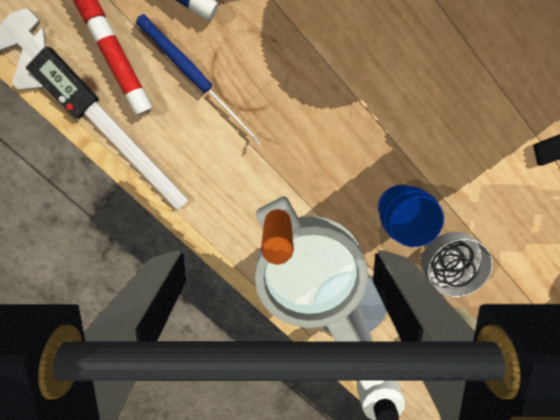

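The wrist view shows the orange grip at (277,240), between the open fingers and clear of them, with the ring behind it. The top and wrist measurements agree within 4 mm at about (0.558, 0.0195). I'll descend and close.

Call:
apply_moves --series '[[[2, 0, 10], [0, 0, 0]], [[0, 0, 14], [0, 0, 0]], [[0, 0, 14], [0, 0, 0]], [[0, 0, 10], [0, 0, 0]], [[0, 0, 6], [0, 0, 0]], [[0, 0, 0], [0, 0, 0]]]'

```text
t: 3.23
tool_pos: [0.5572, 0.0181, 0.345]
orientation: [1.231, -2.888, -0.002]
force: [-0.4, -0.5, -0.5]
opening: 0.0929
gripper_force: 0.0
```

Call:
apply_moves --series '[[[0, 0, 0], [0, 0, 0]], [[0, 0, 0], [0, 0, 0]], [[0, 0, 0], [0, 0, 0]], [[0, 0, 0], [0, 0, 0]], [[0, 0, 0], [0, 0, 0]], [[0, 0, 0], [0, 0, 0]], [[0, 0, 0], [0, 0, 0]], [[0, 0, 0], [0, 0, 0]], [[0, 0, 0], [0, 0, 0]], [[0, 0, 0], [0, 0, 0]]]' --claw 0 --newtons 15

```text
t: 4.07
tool_pos: [0.5581, 0.0187, 0.3467]
orientation: [1.234, -2.889, -0.0]
force: [0.2, -0.0, -0.6]
opening: 0.031
gripper_force: 0.0
```

Call:
apply_moves --series '[[[0, 0, 0], [0, 0, 0]], [[0, 0, 0], [0, 0, 0]], [[0, 0, 0], [0, 0, 0]], [[0, 0, 0], [0, 0, 0]], [[0, 0, 0], [0, 0, 0]], [[0, 0, 0], [0, 0, 0]]]'

```text
t: 4.57
tool_pos: [0.5581, 0.0186, 0.3467]
orientation: [1.234, -2.889, -0.0]
force: [1.1, -0.1, -0.6]
opening: 0.0177
gripper_force: 15.0
```

Run:
```python
from h import *
s=robot.read_state();p=s["tool_pos"];print(s["t"],p,s["opening"],s["gripper_force"],s["force"])
H=np.array([.604,.189]);C=np.array([.532,.2925]);v=p[:2]-H;r=np.hypot(*v);a=np.arctan2(v[1],v[0])%(2*np.pi);b=np.arctan2(*(C-H)[::-1])
print(r,np.degrees([a,b]));n=36;dl=(a-b)/n;print(dl)
pts=[[H[0]+r*np.cos(a-dl*i),H[1]+r*np.sin(a-dl*i),p[2]] for i in range(1,n+1)]
plan(p,Ro.from_rotvec(s["orientation"]),pts,dl)
R=Ro.from_rotvec(s["orientation"]);print(R.inv().apply(np.array(pts[0])-p)*1000,pts[-1])
```

```text
4.5667 [0.55811224 0.01864421 0.34671127] 0.017686477790700338 15.000010281801224 [ 1.14802893 -0.13468535 -0.58884243]
0.17642783377612353 [254.92438183 124.82448916]
0.06307420787976475
[[5, 10, 0], [0, 0, 0.063]],[[5, 10, 0], [0, 0, 0.063]],[[5, 10, 0], [0, 0, 0.063]],[[5, 10, 0], [0, 0, 0.063]],[[5, 10, 0], [0, 0, 0.063]],[[5, 10, 0], [0, 0, 0.063]],[[5, 9, 0], [0, 0, 0.063]],[[5, 10, 0], [0, 0, 0.063]],[[5, 10, 0], [0, 0, 0.063]],[[5, 10, 0], [0, 0, 0.063]],[[5, 10, 0], [0, 0, 0.063]],[[5, 10, 0], [0, 0, 0.063]],
[[5, 10, 0], [0, 0, 0.063]],[[5, 10, 0], [0, 0, 0.063]],[[5, 10, 0], [0, 0, 0.063]],[[5, 10, 0], [0, 0, 0.063]],[[5, 10, 0], [0, 0, 0.063]],[[5, 9, 0], [0, 0, 0.063]],[[5, 10, 0], [0, 0, 0.063]],[[6, 10, 0], [0, 0, 0.063]],[[5, 10, 0], [0, 0, 0.063]],[[5, 10, 0], [0, 0, 0.063]],[[5, 10, 0], [0, 0, 0.063]],[[5, 10, 0], [0, 0, 0.063]],
[[5, 10, 0], [0, 0, 0.063]],[[5, 10, 0], [0, 0, 0.063]],[[5, 10, 0], [0, 0, 0.063]],[[5, 10, 0], [0, 0, 0.063]],[[5, 10, 0], [0, 0, 0.063]],[[5, 10, 0], [0, 0, 0.063]],[[5, 10, 0], [0, 0, 0.063]],[[5, 10, 0], [0, 0, 0.063]],[[5, 10, 0], [0, 0, 0.063]],[[5, 9, 0], [0, 0, 0.063]],[[5, 10, 0], [0, 0, 0.063]],[[5, 10, 0], [0, 0, 0.063]],

end [0.5029 0.3339 0.3467]
[5.02815305e+00 9.92522203e+00 5.34753449e-04] [np.float64(0.5032483294006503), np.float64(0.3338305264865651), np.float64(0.34671127460143053)]
```

The opening is 17.7 mm on the 18 mm post, gripped at 15 N. I'll do the swing in steps and watch the force.

Call:
apply_moves --series '[[[5, 9.9, 0], [0, 0, 0.063]], [[5, 9.9, 0], [0, 0, 0.063]], [[5, 9.9, 0], [0, 0, 0.063]], [[5, 9.9, 0], [0, 0, 0.063]], [[5, 9.9, 0], [0, 0, 0.063]], [[5, 9.9, 0], [0, 0, 0.063]]]'

```text
t: 5.07
tool_pos: [0.4984, 0.0481, 0.3467]
orientation: [-0.664, 3.069, 0.001]
force: [4.4, 5.1, -3.4]
opening: 0.0178
gripper_force: 15.0
```

Call:
apply_moves --series '[[[5, 9.9, 0], [0, 0, 0.063]], [[5, 9.9, 0], [0, 0, 0.063]], [[5, 9.9, 0], [0, 0, 0.063]], [[5, 9.9, 0], [0, 0, 0.063]], [[5, 9.9, 0], [0, 0, 0.063]], [[5, 9.9, 0], [0, 0, 0.063]], [[5, 9.9, 0], [0, 0, 0.063]], [[5, 9.9, 0], [0, 0, 0.063]], [[5, 9.9, 0], [0, 0, 0.063]], [[5, 9.9, 0], [0, 0, 0.063]], [[5, 9.9, 0], [0, 0, 0.063]], [[5, 9.9, 0], [0, 0, 0.063]]]'

```text
t: 6.07
tool_pos: [0.4312, 0.159, 0.3467]
orientation: [0.515, 3.096, 0.002]
force: [11.4, 0.9, -9.1]
opening: 0.0175
gripper_force: 15.0
```

Call:
apply_moves --series '[[[-1.4, 0.5, 0], [0, 0, 0]], [[0, 0, 0], [0, 0, 0]], [[0, 0, 0], [0, 0, 0]]]'

```text
t: 6.32
tool_pos: [0.432, 0.1583, 0.3467]
orientation: [-0.508, -3.1, 0.0]
force: [-1.4, 1.4, -0.1]
opening: 0.0176
gripper_force: 15.0
```

Run:
```python
from h import *
s=robot.read_state();p=s["tool_pos"]
H=np.array([.6045,.188]);C=np.array([.532,.2925]);v=p[:2]-H;r=np.hypot(*v);a=np.arctan2(v[1],v[0])%(2*np.pi);b=np.arctan2(*(C-H)[::-1])
print(r,np.degrees([a,b]),(a-b)/18)
R=Ro.from_rotvec(s["orientation"]);dl=(a-b)/18
q=lambda i:np.array([H[0]+r*np.cos(a-dl*i),H[1]+r*np.sin(a-dl*i),p[2]])
print(R.inv().apply(q(1)-p)*1000,q(18))
```

```text
0.17498337433398745 [189.75629587 124.75213589] 0.06302981217691733
[4.93326115e+00 9.86231423e+00 1.04400260e-04] [0.50475468 0.33177084 0.34667078]
```

Call:
apply_moves --series '[[[4.9, 9.9, 0], [0, 0, 0.063]], [[4.9, 9.9, 0], [0, 0, 0.063]], [[4.9, 9.9, 0], [0, 0, 0.063]], [[4.9, 9.9, 0], [0, 0, 0.063]], [[4.9, 9.9, 0], [0, 0, 0.063]], [[4.9, 9.9, 0], [0, 0, 0.063]], [[4.9, 9.9, 0], [0, 0, 0.063]], [[4.9, 9.9, 0], [0, 0, 0.063]], [[4.9, 9.9, 0], [0, 0, 0.063]]]'

```text
t: 7.07
tool_pos: [0.4434, 0.2562, 0.3467]
orientation: [-1.36, -2.83, 0.001]
force: [-6.6, 1.8, 2.7]
opening: 0.0178
gripper_force: 15.0
```

Call:
apply_moves --series '[[[4.9, 9.9, 0], [0, 0, 0.063]], [[4.9, 9.9, 0], [0, 0, 0.063]], [[4.9, 9.9, 0], [0, 0, 0.063]], [[4.9, 9.9, 0], [0, 0, 0.063]], [[4.9, 9.9, 0], [0, 0, 0.063]], [[4.9, 9.9, 0], [0, 0, 0.063]], [[4.9, 9.9, 0], [0, 0, 0.063]], [[4.9, 9.9, 0], [0, 0, 0.063]], [[4.9, 9.9, 0], [0, 0, 0.063]], [[0, 0, 0], [0, 0, 0]], [[0, 0, 0], [0, 0, 0]]]'

```text
t: 7.98
tool_pos: [0.5059, 0.3329, 0.3467]
orientation: [-2.092, -2.339, -0.002]
force: [-5.2, 8.1, 1.1]
opening: 0.0176
gripper_force: 15.0
```

Run:
```python
from h import *
s=robot.read_state();print(s["t"],s["tool_pos"],s["force"],s["q"][5])
ims=[]
for n in("top","side"):
    p,d=robot.read_camera(n);cv2.imwrite(f"pics/{n}2.png",p);np.save(f"pics/{n}2.npy",d)
    ims.append(cv2.resize(p,(400,300)))
cv2.imwrite("pics/both2.png",np.hstack(ims))
```

```text
7.9833 [0.50589023 0.33285587 0.34673756] [-5.16152903  8.09381548  1.06948087] 0.38449568927229777
```

View pics/both2.png

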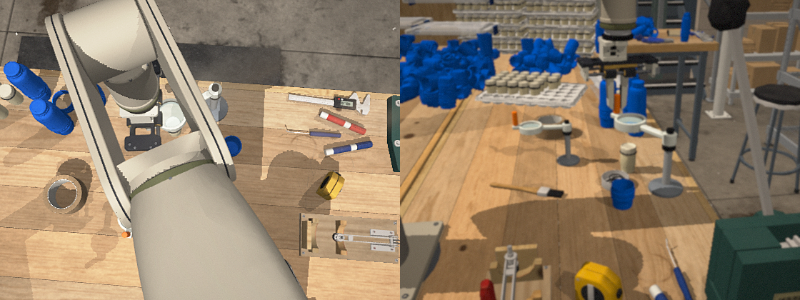

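The magnifier's lens is now above the cream cartridge, seen in the side view (right half) near (630,122). The blue part and tin stand where they were. I'll measure the ring from the side, relieve the small radial strain and release.

Call:
apply_moves --series '[[[1, 0, 0], [0, 0, 0]], [[0, 0, 0], [0, 0, 0]]]'

```text
t: 8.25
tool_pos: [0.5057, 0.3331, 0.3467]
orientation: [-2.093, -2.34, -0.001]
force: [-3.5, 5.8, -0.3]
opening: 0.0177
gripper_force: 15.0
```

```bash
cat >> h.py <<'E'
def meas(n,p,d,c,lo=np.array([.45,.2,0]),hi=np.array([.64,.37,.3])):
    W=cloud(c,d);h=cv2.cvtColor(p,cv2.COLOR_BGR2HSV);ok=(d>0)&(W>lo).all(2)&(W<hi).all(2)
    org=ok&(h[...,0]<14)&(h[...,1]>170)&(h[...,2]>100);Z=W[...,2]
    ring=ok&~org&(Z>.140)&(Z<.152)&(np.hypot(W[...,0]-.533,W[...,1]-.292)<.047);cart=ok&(Z>.064)&(Z<.078)&(np.hypot(W[...,0]-.532,W[...,1]-.292)<.04)
    for k,m in(("org",org),("ring",ring),("cart",cart)):
        q=W[m]
        if len(q)<5:print(n,k,len(q));continue
        a,b=np.percentile(q,[.5,99.5],axis=0);print(n,k,len(q),"lo",a.round(4),"hi",b.round(4),"mid",((a+b)/2).round(4))
E
python3 - <<'E'
from h import *
s=robot.read_state();print(s["tool_pos"],s["force"],Ro.from_rotvec(s["orientation"]).as_matrix().round(2).tolist())
for n in("side",):
    p=cv2.imread(f"pics/{n}2.png");meas(n,p,np.load(f"pics/{n}2.npy"),robot.calibration(n))
E
```

```text
[0.50568308 0.33307866 0.3467101 ] [-3.5382653   5.77488595 -0.27919021] [[-0.11, 0.99, -0.0], [0.99, 0.11, 0.0], [0.0, -0.0, -1.0]]
side org 175 lo [0.499  0.3204 0.152 ] hi [0.5152 0.3321 0.1992] mid [0.5071 0.3263 0.1756]
side ring 629 lo [0.4951 0.2494 0.14  ] hi [0.5722 0.3294 0.1509] mid [0.5336 0.2894 0.1455]
side cart 254 lo [0.5121 0.2691 0.0642] hi [0.5512 0.3107 0.0745] mid [0.5316 0.2899 0.0694]
```

Call:
apply_moves --series '[[[0, 0, 0], [0, 0, 0]], [[0, 0, 0], [0, 0, 0]], [[0, 0, 0], [0, 0, 0]], [[0, 0, 0], [0, 0, 0]], [[0, 0, 0], [0, 0, 0]], [[0, 0, 0], [0, 0, 0]], [[0, 0, -12], [0, 0, 0]], [[0, 0, -20], [0, 0, 0]], [[0, 0, -25], [0, 0, 0]], [[0, 0, -25], [0, 0, 0]]]' --claw 0.7

```text
t: 9.08
tool_pos: [0.5057, 0.3326, 0.4301]
orientation: [-2.096, -2.34, 0.001]
force: [1.1, -0.8, 0.9]
opening: 0.0651
gripper_force: 0.0
```

Run:
```python
from h import *
s=robot.read_state();print(s["t"],s["tool_pos"],s["force"],s["opening"])
for n in("side","wrist"):
    c=robot.calibration(n);p,d=robot.read_camera(n);cv2.imwrite(f"pics/{n}3.png",p);meas(n,p,d,c)
```

```text
9.0833 [0.50568505 0.33255865 0.43009849] [ 1.05301012 -0.79018161  0.87469966] 0.06505076498399037
side org 192 lo [0.4983 0.3203 0.1514] hi [0.5138 0.332  0.199 ] mid [0.506  0.3261 0.1752]
side ring 640 lo [0.495  0.2495 0.14  ] hi [0.5726 0.3289 0.1508] mid [0.5338 0.2892 0.1454]
side cart 256 lo [0.512  0.2697 0.0643] hi [0.5507 0.3105 0.0742] mid [0.5314 0.2901 0.0693]
wrist org 493 lo [0.4966 0.3275 0.1541] hi [0.5129 0.3406 0.1979] mid [0.5047 0.334  0.176 ]
wrist ring 2479 lo [0.4941 0.2512 0.14  ] hi [0.5683 0.334  0.149 ] mid [0.5312 0.2926 0.1445]
wrist cart 10 lo [0.5251 0.3104 0.0648] hi [0.534  0.3113 0.0674] mid [0.5295 0.3108 0.0661]
```

View pics/wrist3.png

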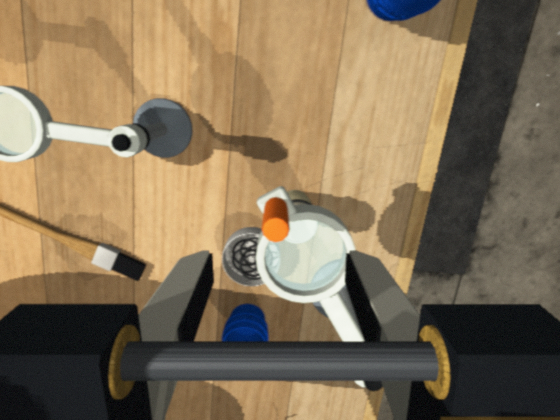

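The wrist view shows the grip free of the fingers at (275,220), the lens ring at (305,253) and the tin at (248,255), undisturbed. I'll move clear to check from the top camera.

Call:
apply_moves --series '[[[0, 0, -20], [0, 0, 0]], [[-25, -5, -5], [0, 0, 0]], [[-38, -7, -3], [0, 0, 0]], [[-38, -7, 0], [0, 0, 0]], [[-38, -7, 0], [0, 0, 0]], [[-38, -7, 0], [0, 0, 0]], [[-38, -7, 0], [0, 0, 0]], [[-38, -7, 0], [0, 0, 0]], [[-38, -7, 0], [0, 0, 0]], [[-38, -7, 0], [0, 0, 0]], [[-38, -7, 0], [0, 0, 0]], [[-30, -5, 0], [0, 0, 0]]]'

```text
t: 10.18
tool_pos: [0.4761, -0.0723, 0.4572]
orientation: [2.096, 2.339, -0.0]
force: [1.0, -0.4, -0.1]
opening: 0.0651
gripper_force: 0.0
```

Run:
```python
from h import *
s=robot.read_state();print(s["t"],s["tool_pos"],s["force"])
for n in("side","top"):
    c=robot.calibration(n);p,d=robot.read_camera(n);cv2.imwrite(f"pics/{n}4.png",p);np.save(f"pics/{n}4.npy",d);meas(n,p,d,c)
```

```text
10.1833 [ 0.47610316 -0.07233213  0.45722047] [ 1.02903111 -0.42453096 -0.13299397]
side org 0
side ring 488 lo [0.5068 0.2489 0.14  ] hi [0.5727 0.3289 0.1498] mid [0.5397 0.2889 0.1449]
side cart 254 lo [0.5123 0.2702 0.0642] hi [0.5509 0.3103 0.0746] mid [0.5316 0.2903 0.0694]
top org 45 lo [0.4976 0.3245 0.1513] hi [0.5045 0.3395 0.194 ] mid [0.5011 0.332  0.1726]
top ring 638 lo [0.4959 0.2524 0.14  ] hi [0.5731 0.3306 0.1495] mid [0.5345 0.2915 0.1448]
top cart 1
```

View pics/top4.png

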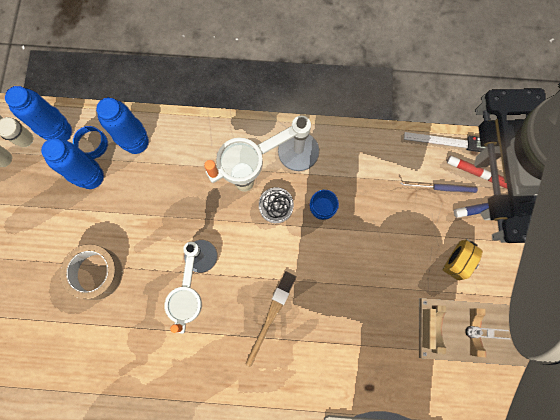

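The top view shows the ring at (240,162), over the cartridge, whose base is at (243,185). The tin (276,205) and blue part (324,205) are at the same pixels as before. The ring and cartridge centres measure about 2.5 mm apart, with only about 1.5 mm of that along the swing, and the arm is clear of everything. I'll hand it in.

```bash
python3 -c "
from plant import robot
print(robot.close_job())"
```

```text
the job is handed in; nothing more can be done
None
```

The magnifier lens is over the cream cartridge, about 2.5 mm off centre as measured, with the grip released; the cartridge, tin and blue part were not moved, and the job was handed in at about 10 s of the 38 s allowed.

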